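Swing the bench magnifier to the glass panel and hold it drawn out

TASK

Lift the sprung plunger of the bench magnifier, swing its arm round until it points at the square fused-glass panel and let the plunger drop fully home in the hole there. Then squeeze in the button on the side of the arm's grip and pull the arm straight out, past its first stop to the second, so that the lens stands over the panel. Finish while gripping it and holding it fully out (it springs back if let go), and leave the other things on the table where they are.

Things in the scene. Friction and masses are not known exactly. Their poses are not given: they have to be found in the camera images.
- turret: Grey round base of the magnifier, fixed to the table: 144 mm across, 30 mm high, with a 132 mm aluminium index plate on it (top at 45 mm). Origin: centre of its underside, on the upright swivel axis. Seen from above, the plate has five holes 50 mm from the axis, at 180 degrees from its x axis (the middle one) and at 30 and 60 degrees to either side of that. With the pin in a hole, the arm points the opposite way: at -60, -30, 0, 30 or 60 degrees from the base's x axis.
- head_axis (a point): Point on the swivel axis, 70 mm above the table, turning with the head: its x axis points along the arm towards the lens, z up, y to the arm's left.
- head (a joint): Swivel of the head and arm, rad, counter-clockwise from above positive, 0 = along the base's x axis (it starts there, pinned in the middle hole); end stops at +-1.13. It turns with light friction (0.04 N m) once the pin is out.
- knob_top (a point): Centre of the top of the plunger's round black knob, 110 mm above the table when home. The knob is 26 mm across and 28 mm tall and stands 50 mm behind the swivel axis, on the side away from the lens, on an 8 mm pin; the top of the head beneath it is at 70 mm. Lifting it straight up draws the pin out of the plate; the knob then carries the head round with it.
- plunger (a joint): Lift of the plunger, m: 0 = fully home in a hole, 0.010 = the round pin tip is clear of the plate, 0.018 = top stop. A spring pushes it down with 3 N (home) to 4 N (top). Let down between holes it stays up on the plate; within about 2 mm of a hole it finds its own way in.
- grip_top (a point): Centre of the top of the arm's black upright grip block (26 mm along the arm, 24 mm across, its top 125 mm above the table, free above the arm tubes from 84 mm up). It stands 105 mm from the swivel axis with the arm in, 185 mm with the arm fully out. Axes as head_axis. Seen from its centre the block's right face is at y = -12 mm, and the unpressed button's face at y = +20 mm.
- button (a joint): Grey button on the left (+y) side of the grip block, 22 mm long, 32 mm tall, centred 20 mm below the block's top; m pressed in, 0 to 0.006, 4 N at the start to 8.5 N at the end. Pinching the block across the arm, from above, presses it. A steel hook on it holds the arm in until it is pressed more than 0.004; keep it pressed while pulling through the first 20 mm.
- tube2 (a joint): Inner tube of the arm, m drawn out along the arm, 0 = in, 0.040 = its end stop (the first stop, reached first). Spring return, 2 to 3 N.
- tube1 (a joint): Outer sliding tube, m, 0 = in, 0.040 = its end stop (the second stop, 80 mm of pull in all). Spring return, 6 to 7 N, so it moves only when the inner tube is fully out.
- grip: The grip block with the button and the lens: the part that is gripped and pulled. Its origin lies on the swivel axis at table height with the arm in, and moves out with the arm (its x axis along the arm).
- lens (a point): Centre of the magnifier's round lens (100 mm across its black rim, 10 mm thick, 70 mm above the table), 85 mm beyond the grip block along the arm.
- panel: Square fused-glass panel, 110 x 110 x 8 mm with bits of coloured glass on it, lying loose on the table about 270 mm from the swivel axis at one of the four outer stations of the arm (-60, -30, 30 or 60 degrees from the base's x axis, within 10 mm). Origin: centre of its underside.
- dish: Round white dish of brown glass bits, 100 mm across, 22 mm high, at another station. Leave alone.
- tray: Oblong grey tray of green glass bits, 70 x 120 x 20 mm, at another station. Leave alone.
- coasters: Stack of three round glass coasters, 90 mm across, 21 mm high, at another station. Leave alone.
- glue: White glue bottle, 48 mm across, 100 mm tall. Leave alone.
- jar: Amber glass jar, 68 mm across, 85 mm tall. Leave alone.
- brush: Brush, 190 mm long, lying on the table. Leave alone.
- straightedge: Steel straightedge, 250 x 30 x 5 mm, lying on the table. Leave alone.
Not all that is in view belongs to the job. Leave any orange look-alike of the panel alone.

How it is judged:
By the outcome, as a careful person would: the job done as asked, in the order asked, and still so for the second after the job is handed in, while the arm keeps its last pose, push and grip.
It also fails if it takes over 45 s, if anything falls off the work surface, if the arm or the gripper's body presses on something with over 40 N, if the wrist force passes 120 N, or if a joint passes its speed limit or range.

ROBOT

A 6-joint arm with a two-finger parallel gripper is mounted at the origin on the work surface. World frame = base frame: x ahead of the robot, y to its left, z up, the work surface at z = 0. Lengths are in mm, angles in rad, forces in N, time in s.
With the tool pointing down it reaches from about 350 to 875 mm from the base axis. Payload 4.2 kg.
Tool frame: the origin (TCP) lies at the very end of the fingers, on their centre line; the grasp point (between the pads) lies 19 mm behind it; z points along the fingers, y is the direction in which the jaws open and shut (so a half turn about z gives the same grasp; the last joint's range is limited). The gripper opens to 85 mm and grips with 20 to 120 N. Pads are 22 mm wide; open, the fingers measure 114 mm over their backs; the gripper's body (76 mm by 85 mm) begins 54 mm behind the grasp point. The pads swing forward as they close: fully open they stand 13 mm farther back than shut.
Start: joints at [1.462, 0.385, 0.008, 0, -1.194, -0.259], TCP at [224.694, 583.191, 191.712] pointing down, gripper open.
Joint ranges: [-3.14, 3.14], [-1.21, 2.06], [-1.07, 1.41], [-3.16, 2.05], [-2.99, -0.16], [-3.1, 3.1]. Speed limits (rad/s): [2.79, 2.79, 3.14, 3.14, 3.14, 3.14].

INTERFACE

Orientations are given as a unit quaternion [x, y, z, w].
In Python, from bench import arm, optics, job gives the robot as it stands.
- The arm moves only by the tool send_rows, never from a script. Its argument "steps" is a list that holds one entry, the list of rows, each a list of 5 numbers: the shift along the tool's x, y, z in cm, then the turn about the tool's z in rad, then the opening, from 0 (shut) to 1 (fully open). A call has 1 to 10 rows; each row shifts and turns the pose as measured when the row begins, along the tool's axes as they then stand; what a row does not reach is not made up. A row lasts 1/12 s, in which the tool goes at most 41.7 mm and 7.16 degrees, less where a joint would pass 70% of its speed; a pose out of reach is approached as far as the arm can. A call with a gripper value outside its range is refused whole. The fingers move at their own pace and stop on an object; the grip force is fixed at half the most. Time passes only in rows, so rows that do not move let the fingers close. It gives the time, the measured TCP pose, the force and the opening at its end, in the units of the state.
- arm.read_state(): the state, without advancing time (a new reading comes with each control period).
- optics.get_image(name): name is "scene" or "top" or "wrist"; returns (picture, depth): 480x640x3 uint8, blue, green, red; 480x640 float32, mm along the optical axis (not along the pixel's ray), 0 where there is no reading.
- optics.get_calibration(name): a dict with "K" (3x3 intrinsics, pixels), "k1" (the pictures are not rectified: a ray, as slopes to the right and down, at radius r is drawn at 1 + k1 r^2 times it, then the intrinsics apply), "rvec" (rotation vector, rad) and "tvec" (3), from world to camera coordinates, as OpenCV has them; the wrist camera has in their place "hand_eye" (4x4, takes a point from camera to tool coordinates, whose origin is the TCP and whose axes are the flange's). Camera axes: x right, y down, z forward; pixel columns grow to the right and rows downward; lengths in mm; the calibration is good to about 2 mm. A picture is of the moment at which its call begins: read the wrist's pose just before it. get_calibration takes no time and is no camera call.
- job.job_done(): hands the job in, once; it reports no verdict.
The state is a dict: "clock": time; "joints": joint angles; "joint_vel": joint speeds; "joint_efforts": joint torques, N m; "position": TCP position; "ee_rot": TCP orientation; "contact_force": force on the tool from outside, world axes, zero at the start; "wrist_torque": the same for the moment, N m; "gripper_width": finger opening in mm.
Only numpy, scipy, OpenCV 4.12 (cv2) and the standard library are available. Lean on these libraries where they do the work, as an engineer would, in place of code of your own. Each camera call takes 0.05 s, during which the arm holds its last target. There are 200 camera calls.

## Working session

There is one attempt and no reset: what is moved stays moved. The work goes in short steps, Python scripts to look and compute and a tool call to move; the robot and the scene stay as the last step left them, time stands still between calls to the robot, and variables do not carry over. Pictures are saved under pics/ and viewed, about 8 in all and at most 12, crops included, and the job is handed in when it is done.

Besides the shell and the picture viewer there is one more tool, called after "Call:" in YAML: its name, and indented under it one key for each argument. send_rows: Moves the arm, as the interface text tells. Its arguments: {"type":"object","properties":{"steps":{"type":"array","items":{"type":"array","items":{"type":"array","items":{"type":"number"}}}}},"required":["steps"]}

```bash
mkdir -p pics; cat > h.py <<'E'
import numpy as np, cv2
from scipy.spatial.transform import Rotation as R
from bench import arm, optics, job
def pose(s=None):
    s=s or arm.read_state(); T=np.eye(4); T[:3,:3]=R.from_quat(s["ee_rot"]).as_matrix(); T[:3,3]=s["position"]; return T
def cam(name,s=None):
    c=optics.get_calibration(name)
    if name=="wrist": T=pose(s)@np.array(c["hand_eye"])
    else:
        Rm=cv2.Rodrigues(np.array(c["rvec"],float))[0]; T=np.eye(4); T[:3,:3]=Rm.T; T[:3,3]=-Rm.T@np.ravel(c["tvec"])
    return np.array(c["K"],float),float(c["k1"]),T
def rays(C,uv):
    K,k1,T=C; p=(np.atleast_2d(uv).astype(float)-K[:2,2])/[K[0,0],K[1,1]]
    q=p.copy()
    for _ in range(10): q=p/(1+k1*(q**2).sum(1,keepdims=True))
    return q,np.c_[q,np.ones(len(q))]@T[:3,:3].T
def onplane(C,uv,z):
    _,d=rays(C,uv); o=C[2][:3,3]; return o+d*((z-o[2])/d[:,2:])
def withdepth(C,uv,dep):
    _,d=rays(C,uv); u=np.atleast_2d(uv).astype(int); return C[2][:3,3]+d*dep[u[:,1],u[:,0]][:,None]
def proj(C,P):
    K,k1,T=C; p=(np.atleast_2d(P)-T[:3,3])@T[:3,:3]; q=p[:,:2]/p[:,2:]; q=q*(1+k1*(q**2).sum(1,keepdims=True)); return q*[K[0,0],K[1,1]]+K[:2,2]
def snap(name,tag):
    s=arm.read_state(); im,d=optics.get_image(name); cv2.imwrite(f"pics/{tag}.png",im); np.save(f"pics/{tag}.npy",d); return im,d,cam(name,s)
E
python3 - <<'E'
from h import *
print(arm.read_state())
for n in ["scene","top"]:
    im,d,C=snap(n,n+"0"); print(n,C[2][:3,3],C[2][:3,2],C[0],C[1])
E
```

```text
{'clock': 0.0, 'joints': array([ 1.46159033e+00,  3.85587310e-01,  6.61061441e-03, -5.05581183e-04,
       -1.19397864e+00, -2.58568844e-01]), 'joint_vel': array([-7.96753442e-04,  2.82088741e-05, -6.22136789e-04, -5.45985291e-04,
        1.73020691e-04,  6.73078309e-04]), 'joint_efforts': array([ 1.56764522e-04, -3.92289698e+01,  1.88404942e+01,  4.18616518e+00,
       -4.65288176e-03, -1.79431578e-05]), 'position': array([224.47331139, 582.57864955, 190.59617563]), 'ee_rot': array([ 9.83122638e-01, -1.82944412e-01, -1.53755409e-04,  1.09402602e-03]), 'contact_force': array([-0.07927043,  0.34267831,  0.12205487]), 'wrist_torque': array([ 0.02461724, -0.01645082, -0.01399936]), 'gripper_width': 85.27293544531011}
scene [1640.83284141 -334.16418148 1010.47408007] [-0.76024446  0.18930183 -0.62144443] [[556.76136933   0.         315.65196009]
 [  0.         556.76136933 240.41884461]
 [  0.           0.           1.        ]] -0.041773698858273825
top [ 452.2444959   -33.49411444 1307.26266935] [ 0.07928004  0.01330686 -0.99676356] [[563.10253035   0.         317.40225574]
 [  0.         563.10253035 233.90208153]
 [  0.           0.           1.        ]] 0.025762419818286465
```

View pics/top0.png

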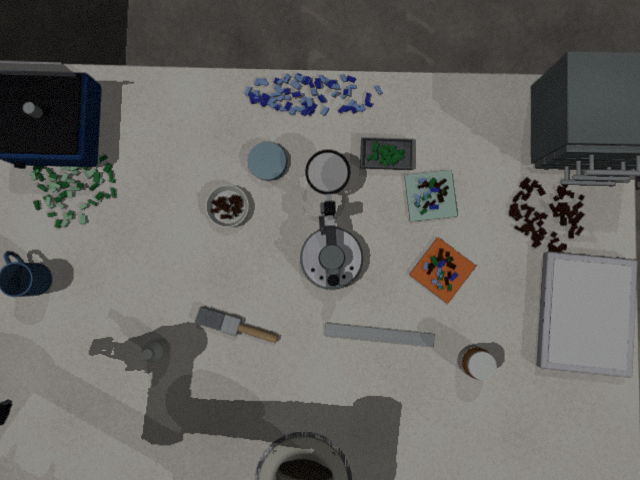

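View pics/scene0.png

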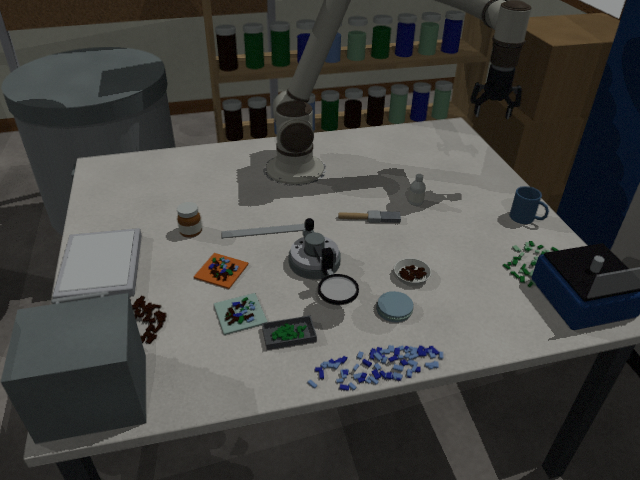

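Top view: turret (332,258), knob (333,281), grip (329,209) and lens (328,171). There are two square glass panels, the light green one at (431,195) and the orange look-alike at (442,270). The green one fits, at the -60° station. The tray (388,154) is at -30°, the coasters (267,160) at +30° and the dish (229,206) at +60°. Next I measure and take the confirming crop.

```bash
python3 - <<'E'
from h import *
im=cv2.imread("pics/top0.png"); d=np.load("pics/top0.npy"); C=cam("top")
vv,uu=np.mgrid[0:480,0:640]; W=withdepth(C,np.c_[uu.ravel(),vv.ravel()],d).reshape(480,640,3)
hsv=cv2.cvtColor(im,cv2.COLOR_BGR2HSV); hsv2=hsv
box=lambda u0,v0,u1,v1:((uu>=u0)&(uu<u1)&(vv>=v0)&(vv<v1)&(d>0))
t=box(285,140,380,300)
# turret plate by height
m=t&(abs(W[...,2]-45)<6)&(vv>222); (c,r)=cv2.minEnclosingCircle(np.c_[uu[m],vv[m]].astype(np.float32)); print("plate",c,r,onplane(C,[c],45),m.sum())
hh=t&(W[...,2]>20)&(vv>220); (c,r)=cv2.minEnclosingCircle(np.c_[uu[hh],vv[hh]].astype(np.float32)); print("base",c,r,onplane(C,[c],30))
for n,b,z in [("knob",box(322,268,346,292),110),("grip",box(318,196,342,220),125)]:
    m=b&(W[...,2]>z-12); print(n,m.sum(),uu[m].mean(),vv[m].mean(),W[m].mean(0),np.median(W[m],0), W[m].min(0),W[m].max(0))
    m=b&(im.max(2)<45); print(" dark",m.sum(),uu[m].mean(),vv[m].mean(),onplane(C,[[uu[m].mean(),vv[m].mean()]],z))
m=t&(vv<196)&(im.max(2)<50);(c,r)=cv2.minEnclosingCircle(np.c_[uu[m],vv[m]].astype(np.float32)); print("lens",c,r,onplane(C,[c],75))
m=box(398,165,462,225)&(W[...,2]>3)&(W[...,2]<30); q=cv2.minAreaRect(np.c_[uu[m],vv[m]].astype(np.float32)); print("panel",q,onplane(C,[q[0]],8))
cv2.imwrite("pics/crop0.png",np.hstack([cv2.convertScaleAbs(cv2.resize(im[130:310,300:480],(540,540),interpolation=cv2.INTER_CUBIC),alpha=1.6)]))
E
```

```text
plate (331.34759521484375, 257.159423828125) 29.368026733398438 [[501.15518993 -49.22840209  45.        ]] 1741
base (329.652587890625, 254.30519104003906) 34.967430114746094 [[508.11043077 -45.41911459  30.        ]]
knob 113 332.7787610619469 279.46902654867256 [451.48048676 -52.57206256 109.67216765] [452.15199489 -52.88683599 110.11913322] [439.66427605 -63.83725781 103.54194705] [463.17816008 -40.32505775 115.78746426]
 dark 130 333.94615384615383 279.4 [[451.68813535 -55.03510606 110.        ]]
grip 180 328.0111111111111 206.5611111111111 [604.92634218 -38.63536209 124.00309311] [604.55388028 -38.66488774 124.31856776] [592.60304513 -53.85197452 113.08566929] [620.08380385 -21.43728439 129.88994846]
 dark 162 328.320987654321 208.9320987654321 [[599.77008578 -39.4172034  125.        ]]
lens (332.0, 155.0) 49.33568572998047 [[726.59983596 -44.90158579  75.        ]]
panel ((429.5, 194.5), (59.0, 63.0), 90.0) [[ 653.71113651 -273.78059911    8.        ]]
```

View pics/crop0.png

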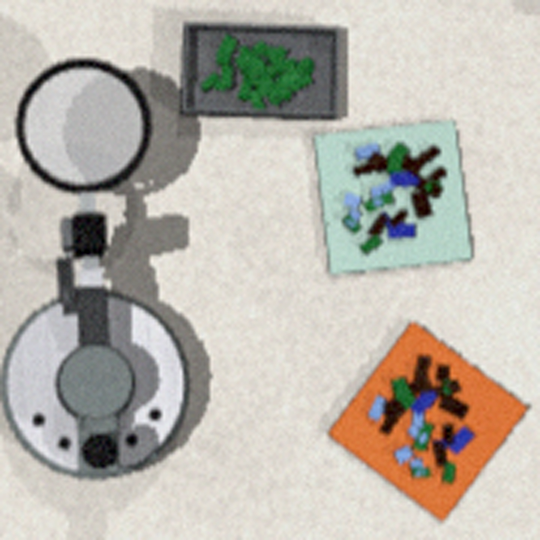

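The crop confirms it. The pale-green square (crop ~(393,197), full image (431,195)) is the panel, about 272 mm from the axis at about -60° of the base. The orange one lies off-station and stays untouched. The base yaw is about 0.09 rad. Now moving above the knob.

```bash
cat >> h.py <<'E'
def state():
    s=arm.read_state(); T=pose(s); yaw=np.arctan2(T[1,0],T[0,0]); return s,T,yaw
def plan(target,yaw_t,n):
    s,T,yaw=state(); dw=np.array(target)-T[:3,3]; dy=(yaw_t-yaw+np.pi)%(2*np.pi)-np.pi; Tt=T[:3,:3]
    print("clock",s["clock"],"pos",T[:3,3].round(1),"yaw",round(yaw,3),"tiltz",Tt[:,2].round(3),"F",s["contact_force"].round(1),"w",round(s["gripper_width"],1),"j",np.round(s["joints"],2))
    print("dworld",dw.round(1),"dyaw",dy.round(3))
    Rc=Tt
    for i in range(n):
        print((Rc.T@(dw/n)/10).round(2).tolist(),round(-dy/n,3)); Rc=Rc@R.from_rotvec([0,0,-dy/n]).as_matrix()
E
python3 - <<'E'
from h import *
print(np.array(optics.get_calibration("wrist")["hand_eye"]).round(3))
plan([430,-54,195],0.092,22)
E
```

```text
[[-1.00000e-03 -9.49000e-01 -3.16000e-01  8.09910e+01]
 [ 1.00000e+00 -2.00000e-03  0.00000e+00 -4.01000e-01]
 [-1.00000e-03 -3.16000e-01  9.49000e-01 -1.82195e+02]
 [ 0.00000e+00  0.00000e+00  0.00000e+00  1.00000e+00]]
clock 0.1 pos [224.5 582.6 190.7] yaw -0.368 tiltz [-0.001 -0.002 -1.   ] F [ 0.2  0.3 -0.1] w 85.4 j [ 1.46  0.39  0.01 -0.   -1.19 -0.26]
dworld [ 205.5 -636.6    4.3] dyaw 0.46
[1.91, 2.36, -0.01] -0.021
[1.86, 2.4, -0.01] -0.021
[1.81, 2.44, -0.01] -0.021
[1.76, 2.48, -0.01] -0.021
[1.71, 2.52, -0.01] -0.021
[1.66, 2.55, -0.01] -0.021
[1.6, 2.58, -0.01] -0.021
[1.55, 2.62, -0.01] -0.021
[1.49, 2.65, -0.01] -0.021
[1.44, 2.68, -0.01] -0.021
[1.38, 2.71, -0.01] -0.021
[1.32, 2.74, -0.01] -0.021
[1.27, 2.76, -0.01] -0.021
[1.21, 2.79, -0.01] -0.021
[1.15, 2.82, -0.01] -0.021
[1.09, 2.84, -0.01] -0.021
[1.03, 2.86, -0.01] -0.021
[0.97, 2.88, -0.01] -0.021
[0.91, 2.9, -0.01] -0.021
[0.85, 2.92, -0.01] -0.021
[0.79, 2.94, -0.01] -0.021
[0.73, 2.95, -0.01] -0.021
```

Call:
send_rows:
  steps:
    - [[1.9, 2.4, 0, -0.02, 1], [1.9, 2.4, 0, -0.02, 1], [1.8, 2.4, 0, -0.02, 1], [1.8, 2.5, 0, -0.02, 1], [1.7, 2.5, 0, -0.02, 1], [1.7, 2.6, 0, -0.02, 1], [1.6, 2.6, 0, -0.02, 1], [1.6, 2.6, 0, -0.02, 1], [1.5, 2.7, 0, -0.02, 1], [1.4, 2.7, 0, -0.02, 1]]

```text
clock: 0.93
position: [318.6, 281.1, 184.9]
ee_rot: [0.997, -0.075, -0.002, 0.006]
contact_force: [1.1, 0.3, 0.5]
gripper_width: 85.7
```

Call:
send_rows:
  steps:
    - [[1.4, 2.7, 0, -0.02, 1], [1.3, 2.7, 0, -0.02, 1], [1.3, 2.8, 0, -0.02, 1], [1.2, 2.8, 0, -0.02, 1], [1.2, 2.8, 0, -0.02, 1], [1.1, 2.8, 0, -0.02, 1], [1.0, 2.9, 0, -0.02, 1], [1.0, 2.9, 0, -0.02, 1], [0.9, 2.9, 0, -0.02, 1], [0.9, 2.9, 0, -0.02, 1]]

```text
clock: 1.77
position: [414.5, -24.1, 186.7]
ee_rot: [0.999, 0.031, -0.004, 0.006]
contact_force: [1.3, 0.6, -0.4]
gripper_width: 85.6
```

```bash
python3 - <<'E'
from h import *
plan([440,-54,195],0.092,4)
E
```

```text
clock 1.7667 pos [414.5 -24.1 186.7] yaw 0.063 tiltz [-0.007 -0.012 -1.   ] F [ 1.3  0.6 -0.4] w 85.6 j [ 0.34  0.03 -0.47  0.01 -1.08  1.28]
dworld [ 25.5 -29.9   8.3] dyaw 0.029
[0.59, 0.79, -0.2] -0.007
[0.58, 0.79, -0.2] -0.007
[0.58, 0.8, -0.2] -0.007
[0.57, 0.8, -0.2] -0.007
```

Call:
send_rows:
  steps:
    - [[0.6, 0.8, -0.2, -0.01, 1], [0.6, 0.8, -0.2, -0.01, 1], [0.6, 0.6, -0.2, -0.01, 1], [0, 0, 0, 0, 1], [0, 0, 0, 0, 1]]

```text
clock: 2.18
position: [433.3, -51.8, 190.9]
ee_rot: [0.999, 0.042, -0.006, 0.006]
contact_force: [-0.3, 0.3, -0.7]
gripper_width: 85.4
```

```bash
python3 - <<'E'
from h import *
im,d,C=snap("wrist","w1"); 
plan([452,-54,150],0.092,4)
print("exp knob",proj(C,[452,-54,110]),"grip",proj(C,[604,-39.5,125]))
E
```

```text
clock 2.2333 pos [433.3 -51.6 190.9] yaw 0.084 tiltz [-0.012 -0.012 -1.   ] F [ 0.5 -0.1 -0.4] w 85.7 j [ 0.26  0.06 -0.42  0.01 -1.1   1.39]
dworld [ 18.7  -2.4 -40.9] dyaw 0.008
[0.47, 0.09, 1.02] -0.002
[0.47, 0.09, 1.02] -0.002
[0.47, 0.09, 1.02] -0.002
[0.47, 0.09, 1.02] -0.002
exp knob [[327.82218663 207.88249661]] grip [[325.9611313  -33.23943122]]
```

View pics/w1.png

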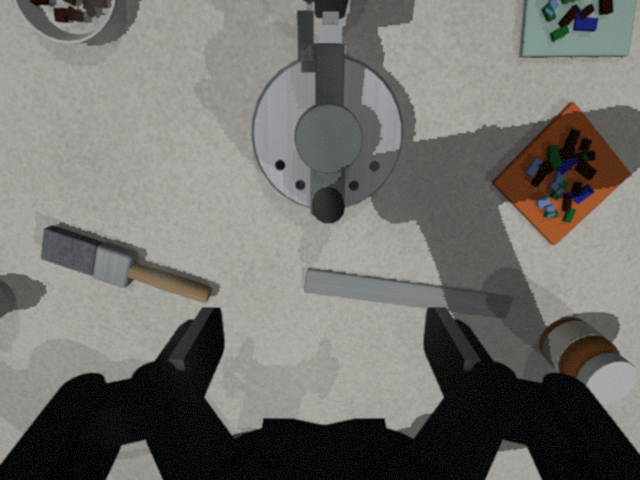

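Wrist view: the knob is at about (328,205), against (328,208) predicted. The plate holes are visible at (280,165), (300,185), (354,185) and (374,166). I use them to fix the axis and base yaw.

```bash
python3 - <<'E'
from h import *
from scipy.optimize import least_squares
im=cv2.imread("pics/w1.png"); d=np.load("pics/w1.npy"); C=cam("wrist"); g=im.max(2)
def blob(u,v,w,th):
    s=g[v-w:v+w+1,u-w:u+w+1]; m=s<th; yy,xx=np.nonzero(m); return [u-w+xx.mean(),v-w+yy.mean()],m.sum()
P=[]
for u,v in [(280,165),(300,185),(354,185),(374,166)]:
    c,n=blob(u,v,7,70); p=onplane(C,[c],45)[0]; P.append(p); print(np.round(c,1),n,p.round(1))
P=np.array(P); phi=np.deg2rad([180-60,180-30,180+30,180+60])
f=lambda x:np.r_[P[:,0]-x[0]-50*np.cos(phi+x[2]),P[:,1]-x[1]-50*np.sin(phi+x[2])]
r=least_squares(f,[501,-49,0.09]); print("axis,yaw",r.x.round(3),"res",r.fun.round(1))
c,n=blob(328,203,24,45); print("knob",np.round(c,1),n,onplane(C,[c],110),onplane(C,[c],105), "depth z", withdepth(C,[[328,200]],d))
# knob height by two views: top ray + wrist ray
Ct=cam("top"); _,a=rays(Ct,[[333.4,279.4]]); _,b=rays(C,[c]); o1=Ct[2][:3,3];o2=C[2][:3,3]
t=np.linalg.lstsq(np.c_[a[0],-b[0]],o2-o1,rcond=None)[0]; print("2view",o1+t[0]*a[0],o2+t[1]*b[0])
plan([r.x[0]-50*np.cos(r.x[2]),r.x[1]-50*np.sin(r.x[2]),80],r.x[2],6)
E
```

```text
[279.8 164.6] 69 [473.1  -9.3  45. ]
[299.8 184.4] 60 [456.3 -28.7  45. ]
[353.4 185.3] 85 [459.6 -78.7  45. ]
[374.  165.6] 80 [479.3 -95.6  45. ]
axis,yaw [ 5.01133e+02 -5.07050e+01  7.00000e-02] res [-0.1  0.1 -0.1  0.1 -0.1  0.1 -0.   0. ]
knob [334.1 203.4] 548 [[455.90223657 -58.23887108 110.        ]] [[454.74763473 -58.54711708 105.        ]] depth z [[458.09821487 -53.41478491 109.88904242]]
2view [451.65121892 -54.12249175  95.69370197] [452.61814309 -59.11563103  95.77824252]
clock 2.2333 pos [433.3 -51.6 190.9] yaw 0.084 tiltz [-0.012 -0.012 -1.   ] F [ 0.5 -0.1 -0.4] w 85.7 j [ 0.26  0.06 -0.42  0.01 -1.1   1.39]
dworld [  17.9   -2.6 -110.9] dyaw -0.014
[0.32, 0.05, 1.85] 0.002
[0.32, 0.05, 1.85] 0.002
[0.32, 0.05, 1.85] 0.002
[0.32, 0.04, 1.85] 0.002
[0.32, 0.04, 1.85] 0.002
[0.32, 0.04, 1.85] 0.002
```

Call:
send_rows:
  steps:
    - [[0.9, 0.15, 1.5, 0.01, 1], [0.9, 0.1, 1.5, 0, 1], [0, 0, 1.5, 0, 1], [0, 0, 1.0, 0, 1], [0, 0, 0, 0, 1], [0, 0, 0, 0, 1]]

```text
clock: 2.73
position: [449.6, -50.2, 134.2]
ee_rot: [0.999, 0.039, -0.006, 0.006]
contact_force: [-0.7, 0.2, 1.0]
gripper_width: 85.8
```

```bash
python3 - <<'E'
from h import *
plan([451.3,-54.2,81],0.07,3)
E
```

```text
clock 2.7333 pos [449.6 -50.2 134.2] yaw 0.078 tiltz [-0.011 -0.012 -1.   ] F [-0.7  0.2  1. ] w 85.8 j [ 0.26  0.15 -0.48  0.01 -0.95  1.39]
dworld [  1.7  -4.  -53.2] dyaw -0.008
[0.07, 0.12, 1.77] 0.003
[0.07, 0.12, 1.77] 0.003
[0.07, 0.12, 1.77] 0.003
```

Call:
send_rows:
  steps:
    - [[0.1, 0.25, 1.5, 0, 1], [0.1, 0.15, 1.5, 0, 1], [0, 0.1, 1.5, 0, 1], [0, 0, 1.0, 0, 1], [0, 0, 0, 0, 1], [0, 0, 0, 0, 1]]

```text
clock: 3.23
position: [454.4, -53.0, 82.7]
ee_rot: [0.999, 0.041, -0.0, 0.005]
contact_force: [-0.0, 0.3, -0.3]
gripper_width: 85.7
```

```bash
python3 - <<'E'
from h import *
plan([451.3,-54.2,80],0.07,2)
E
```

```text
clock 3.2333 pos [454.4 -53.   82.7] yaw 0.083 tiltz [-0.   -0.01 -1.  ] F [-0.   0.3 -0.3] w 85.7 j [ 0.25  0.22 -0.55  0.01 -0.8   1.4 ]
dworld [-3.1 -1.2 -2.7] dyaw -0.013
[-0.16, 0.04, 0.14] 0.006
[-0.16, 0.05, 0.14] 0.006
```

Call:
send_rows:
  steps:
    - [[-0.3, 0.12, 0.2, 0.01, 1], [0, 0.05, 0, 0, 0.6], [0, 0, 0, 0, 0.3], [0, 0, 0, 0, 0], [0, 0, 0, 0, 0], [0, 0, 0, 0, 0], [0, 0, 0, 0, 0], [0, 0, 0, 0, 0]]

```text
clock: 3.9
position: [454.1, -54.2, 85.2]
ee_rot: [0.999, 0.037, 0.004, 0.004]
contact_force: [-0.0, 0.0, -0.4]
gripper_width: 0.8
```

```bash
python3 - <<'E'
from h import *
plan([451.3,-54.2,95],0.07,3)
E
```

```text
clock 3.9 pos [454.1 -54.2  85.2] yaw 0.073 tiltz [ 0.009 -0.009 -1.   ] F [-0.   0.  -0.4] w 0.8 j [ 0.25  0.21 -0.55  0.01 -0.8   1.39]
dworld [-2.8 -0.   9.8] dyaw -0.003
[-0.09, -0.0, -0.33] 0.001
[-0.09, -0.0, -0.33] 0.001
[-0.09, -0.0, -0.33] 0.001
```

The fingers shut on nothing (0.8 mm), so I look.

```bash
python3 - <<'E'
from h import *
im,d,C=snap("wrist","w2"); it,_,_=snap("top","t2"); isc,_,_=snap("scene","s2")
a=cv2.resize(im,(400,300)); b=cv2.resize(it[190:310,260:420],(400,300),interpolation=cv2.INTER_CUBIC); c=cv2.resize(isc[180:320,240:400],(400,350),interpolation=cv2.INTER_CUBIC)[:300]
cv2.imwrite("pics/m2.png",cv2.convertScaleAbs(np.vstack([np.hstack([a,b]),np.hstack([c,c*0])]),alpha=1.5)); print(pose().round(3))
E
```

```text
[[ 9.9700e-01  7.3000e-02  8.0000e-03  4.5402e+02]
 [ 7.3000e-02 -9.9700e-01 -9.0000e-03 -5.4192e+01]
 [ 8.0000e-03  9.0000e-03 -1.0000e+00  8.5053e+01]
 [ 0.0000e+00  0.0000e+00  0.0000e+00  1.0000e+00]]
```

View pics/m2.png

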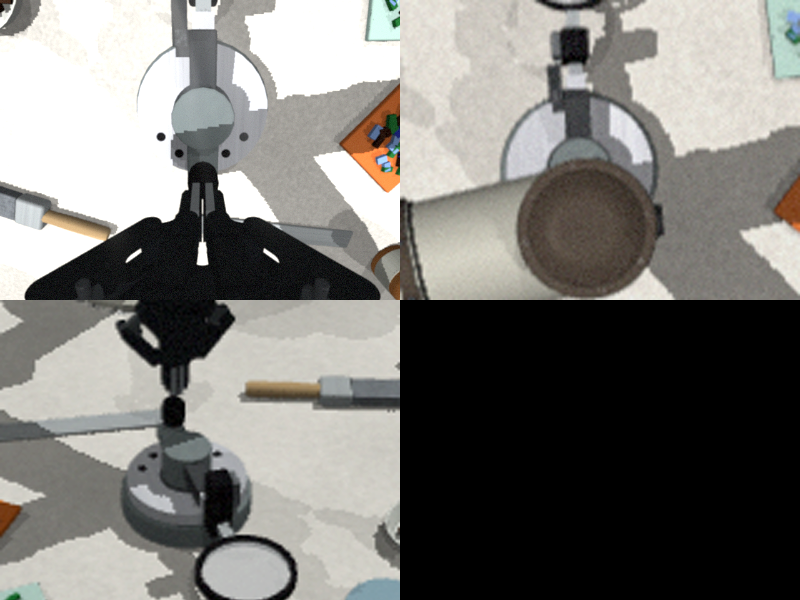

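Fingertips sit at the knob's far side or above it in both views (scene tip about (310,216), wrist tip about (323,305)). I compare them with the predicted projections.

```bash
python3 - <<'E'
from h import *
p=pose()[:3,3]; 
for n in ["scene","wrist"]:
    C=cam(n); print(n,"TCP",proj(C,p).round(1),"TCP+30z",proj(C,p+[0,0,30]).round(1),"knobtop",proj(C,[451.3,-54.2,110]).round(1),"knob bottom",proj(C,[451.3,-54.2,82]).round(1))
im=cv2.imread("pics/w2.png"); d=np.load("pics/w2.npy"); C=cam("wrist")
for uv in [(323,262),(323,272),(325,280),(325,290),(312,300),(335,300),(312,320),(335,320)]: print(uv,im[uv[1],uv[0]],withdepth(C,[uv],d).round(1))
s=cv2.imread("pics/s2.png"); crop=np.hstack([cv2.resize(im[220:420,240:400],(480,600),interpolation=cv2.INTER_CUBIC),cv2.resize(s[150:250,280:333],(318,600),interpolation=cv2.INTER_CUBIC)]); cv2.imwrite("pics/m3.png",cv2.convertScaleAbs(crop,alpha=2,beta=20))
E
```

```text
scene TCP [[310.3 228.5]] TCP+30z [[310.3 219.7]] knobtop [[310.1 220.6]] knob bottom [[310.1 228.8]]
wrist TCP [[324.4 274.5]] TCP+30z [[325.1 299.5]] knobtop [[324.6 299.6]] knob bottom [[324.  276.8]]
(323, 262) [28 28 29] [[463.9 -52.7  90.9]]
(323, 272) [ 8  7 12] [[464.  -52.5 104.9]]
(325, 280) [18 14 16] [[461.8 -53.6 109.7]]
(325, 290) [ 8 15 20] [[456.6 -54.  109.9]]
(312, 300) [54 54 51] [[463.6 -47.7 134.6]]
(335, 300) [54 53 52] [[464.8 -57.2 135.7]]
(312, 320) [54 54 51] [[464.5 -48.  152.3]]
(335, 320) [60 54 55] [[464.8 -56.6 151.9]]
```

View pics/m3.png

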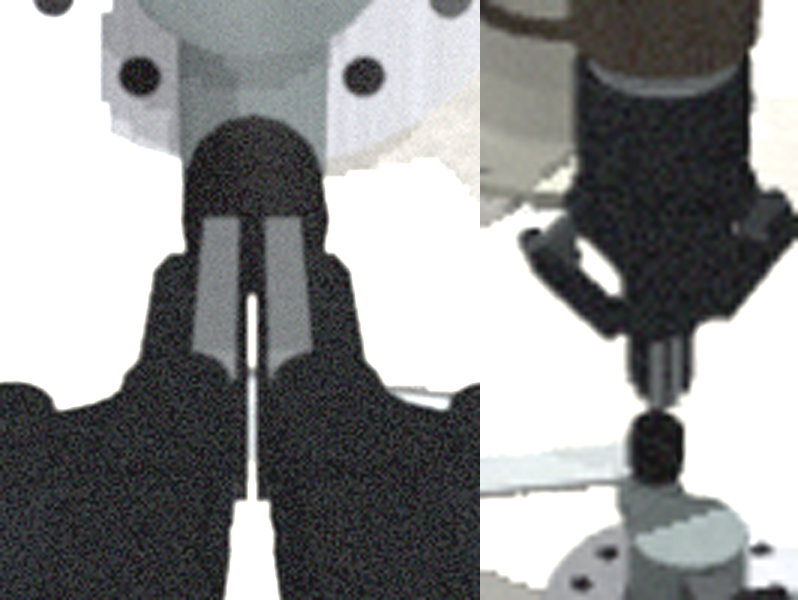

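```bash
python3 - <<'E'
from h import *
d=np.load("pics/w2.npy"); C=cam("wrist"); im=cv2.imread("pics/w2.png")
for u in (300,312,324,336):
    print(u,[(v,*withdepth(C,[(u,v)],d)[0].round(0).astype(int)) for v in range(264,345,6)])
s=np.load("pics/s2.npy"); C=cam("scene")
print([(v,*withdepth(C,[(309,v)],s)[0].round(0).astype(int)) for v in range(196,232,2)])
print(optics.get_calibration("wrist"))
E
```

```text
300 [(264, np.int64(453), np.int64(-40), np.int64(68)), (270, np.int64(449), np.int64(-40), np.int64(68)), (276, np.int64(444), np.int64(-40), np.int64(67)), (282, np.int64(441), np.int64(-40), np.int64(68)), (288, np.int64(452), np.int64(-41), np.int64(101)), (294, np.int64(452), np.int64(-42), np.int64(107)), (300, np.int64(392), np.int64(-39), np.int64(-1)), (306, np.int64(459), np.int64(-43), np.int64(133)), (312, np.int64(460), np.int64(-43), np.int64(139)), (318, np.int64(460), np.int64(-43), np.int64(143)), (324, np.int64(460), np.int64(-44), np.int64(148)), (330, np.int64(460), np.int64(-44), np.int64(152)), (336, np.int64(464), np.int64(-44), np.int64(163)), (342, np.int64(466), np.int64(-44), np.int64(169))]
312 [(264, np.int64(461), np.int64(-47), np.int64(89)), (270, np.int64(461), np.int64(-47), np.int64(97)), (276, np.int64(462), np.int64(-47), np.int64(107)), (282, np.int64(460), np.int64(-47), np.int64(109)), (288, np.int64(457), np.int64(-48), np.int64(110)), (294, np.int64(464), np.int64(-48), np.int64(130)), (300, np.int64(464), np.int64(-48), np.int64(135)), (306,
[... 2596 characters left out ...]
9)), (226, np.int64(460), np.int64(-59), np.int64(99)), (228, np.int64(462), np.int64(-60), np.int64(94)), (230, np.int64(467), np.int64(-61), np.int64(90))]
{'K': array([[352.48028709,   0.        , 323.55744694],
       [  0.        , 352.48028709, 240.13661286],
       [  0.        ,   0.        ,   1.        ]]), 'k1': -0.04976015963311236, 'hand_eye': array([[-1.46874924e-03, -9.48668362e-01, -3.16269161e-01,
         8.11795868e+01],
       [ 9.99998814e-01, -1.54015785e-03, -2.41834298e-05,
        -4.38306125e-01],
       [-4.64162375e-04, -3.16268821e-01,  9.48669498e-01,
        -1.82197886e+02],
       [ 0.00000000e+00,  0.00000000e+00,  0.00000000e+00,
         1.00000000e+00]])}
```

```bash
python3 - <<'E'
from h import *
HE=np.array(optics.get_calibration("wrist")["hand_eye"]); C=cam("wrist"); K,k1,_=C
vv,uu=np.mgrid[0:480,0:640]; q,_=rays(C,np.c_[uu.ravel(),vv.ravel()])
for n in ("w1","w2"):
    d=np.load(f"pics/{n}.npy").ravel(); P=(np.c_[q,np.ones(len(q))]*d[:,None])@HE[:3,:3].T+HE[:3,3]
    m=(d>0)&(P[:,2]<-25)&(P[:,2]>-150)&(abs(P[:,0])<18)&(abs(P[:,1])<60)
    Q=P[m]
    for a,b in ((-60,-40),(-40,-20),(-20,0),(0,20),(20,40),(40,60)):
        s=Q[(Q[:,1]>=a)&(Q[:,1]<b)]
        if len(s): print(n,(a,b),len(s),"zmax pctl",np.percentile(s[:,2],[50,95,99,100]).round(1),"x",np.percentile(s[:,0],[5,50,95]).round(1),"y",np.percentile(s[:,1],[1,99]).round(1))
E
```

```text
w1 (-60, -40) 8142 zmax pctl [-99.2 -61.  -55.4 -52.6] x [-7.2  7.5 12.7] y [-59.9 -40.5]
w1 (-40, -20) 5180 zmax pctl [-123.6 -113.  -105.1 -101.6] x [ 9.6 16.9 17.7] y [-39.7 -20.3]
w1 (-20, 0) 4516 zmax pctl [-122.4 -113.8 -112.6 -111.4] x [ 9.7 10.9 12.6] y [-19.8  -0.2]
w1 (0, 20) 4486 zmax pctl [-122.6 -113.8 -112.5 -111.4] x [ 9.7 10.9 16.9] y [ 0.1 19.7]
w1 (20, 40) 5180 zmax pctl [-123.  -112.2 -104.1 -100.2] x [ 7.2 16.8 17.7] y [20.2 39.7]
w1 (40, 60) 9069 zmax pctl [-101.6  -61.7  -55.8  -52. ] x [-7.2  7.4 12.5] y [40.5 59.9]
w2 (-60, -40) 7240 zmax pctl [-122.2 -107.6 -102.   -97. ] x [ 4.6 11.8 13.2] y [-59.5 -40.1]
w2 (-40, -20) 9068 zmax pctl [-104.3  -91.   -86.1  -81.7] x [-8.1  8.1 12.5] y [-39.9 -20.6]
w2 (-20, 0) 10067 zmax pctl [-112.7  -55.9  -25.7  -25. ] x [ 3.  12.2 17.6] y [-18.8  -0.4]
w2 (0, 20) 10040 zmax pctl [-112.1  -56.2  -26.3  -25. ] x [ 3.1 12.2 17.5] y [ 0.1 19.5]
w2 (20, 40) 9514 zmax pctl [-105.8  -91.7  -86.7  -82.5] x [-8.1  7.9 12.4] y [20.3 39.8]
w2 (40, 60) 6729 zmax pctl [-123.2 -108.3 -103.2  -98.1] x [ 5.9 11.8 13.1] y [40.1 59.4]
```

Both cameras show the fingertips ending about 42 mm short of the reported TCP (53 mm when open). The arm pose itself is consistent with the scene. So I treat the real tip as reported z + ~42 and go lower: open, then down to reported z of about 41.

Call:
send_rows:
  steps:
    - [[0, 0, 0, 0, 1], [0, 0, 0, 0, 1], [-0.3, 0, 0, 0, 1], [0, 0, 0, 0, 1], [0, 0, 0, 0, 1], [0, 0, 0, 0, 1]]

```text
clock: 4.55
position: [450.4, -54.5, 84.7]
ee_rot: [0.999, 0.037, 0.003, 0.005]
contact_force: [-0.8, 0.7, -0.5]
gripper_width: 72.4
```

Call:
send_rows:
  steps:
    - [[0, 0, 1.5, 0, 1], [0, 0, 1.5, 0, 1], [0, 0, 1.2, 0, 1], [0, 0, 0, 0, 1], [0, 0, 0, 0, 1]]

```text
clock: 4.97
position: [452.4, -54.7, 42.7]
ee_rot: [0.999, 0.037, 0.006, 0.004]
contact_force: [0.2, -0.4, 0.3]
gripper_width: 85.3
```

```bash
python3 - <<'E'
from h import *
plan([451.3,-54.2,40],0.07,1)
E
```

```text
clock 4.9667 pos [452.4 -54.7  42.7] yaw 0.074 tiltz [ 0.011 -0.008 -1.   ] F [ 0.2 -0.4  0.3] w 85.3 j [ 0.25  0.27 -0.61  0.02 -0.68  1.38]
dworld [-1.1  0.5 -2.7] dyaw -0.004
[-0.11, -0.06, 0.27] 0.004
```

Call:
send_rows:
  steps:
    - [[-0.1, -0.05, 0.2, 0, 0.5], [0, 0, 0, 0, 0.3], [0, 0, 0, 0, 0.2], [0, 0, 0, 0, 0], [0, 0, 0, 0, 0], [0, 0, 0, 0, 0], [0, 0, 0, 0, 0], [0, 0, 0, 0, 0]]

```text
clock: 5.63
position: [453.0, -54.6, 43.3]
ee_rot: [0.999, 0.036, 0.008, 0.004]
contact_force: [0.3, -0.4, -1.1]
gripper_width: 23.7
```

```bash
python3 - <<'E'
from h import *
s,T,y=state(); a=np.array([501.13,-50.71]); print("rel axis",T[:2,3]-a)
plan([451.3,-54.2,57],0.07,1)
E
```

```text
rel axis [-48.08336413  -3.85019979]
clock 5.6333 pos [453.  -54.6  43.3] yaw 0.073 tiltz [ 0.016 -0.008 -1.   ] F [ 0.3 -0.4 -1.1] w 23.7 j [ 0.25  0.27 -0.61  0.02 -0.67  1.38]
dworld [-1.7  0.4 13.7] dyaw -0.003
[-0.15, -0.04, -1.38] 0.003
```

The knob is gripped (23.7 mm). Lifting about 14 mm.

Call:
send_rows:
  steps:
    - [[0, 0, -0.5, 0, 0], [0, 0, -0.5, 0, 0], [0, 0, -0.4, 0, 0], [0, 0, 0, 0, 0], [0, 0, 0, 0, 0]]

```text
clock: 6.05
position: [453.1, -54.5, 57.9]
ee_rot: [0.999, 0.036, 0.008, 0.004]
contact_force: [1.3, -1.8, -3.4]
gripper_width: 23.5
```

```bash
python3 - <<'E'
from h import *
im,d,C=snap("wrist","w3"); plan([451.3,-54.2,57],0.07,1)
m=None
vv,uu=np.mgrid[0:480,0:640]; W=withdepth(C,np.c_[uu.ravel(),vv.ravel()],d)
k=(np.hypot(W[:,0]-451.3,W[:,1]+54.2)<12)&(W[:,2]>100)&(W[:,2]<126)&(abs(W[:,1]+54.5)<6); print("knob top z",np.percentile(W[k,2],[5,50,95]) if k.any() else None,k.sum())
E
```

```text
clock 6.1 pos [453.1 -54.5  57.9] yaw 0.073 tiltz [ 0.017 -0.008 -1.   ] F [ 1.8 -2.3 -4.2] w 23.8 j [ 0.25  0.25 -0.6   0.02 -0.71  1.38]
dworld [-1.8  0.3 -0.9] dyaw -0.003
[-0.17, -0.04, 0.08] 0.003
knob top z [122.89582237 124.4649327  125.34744966] 1588
```

The plunger is up about 14.5 mm (knob top 124.5, spring ~4 N). Swinging clockwise about the axis.

Call:
send_rows:
  steps:
    - [[0.01, -0.38, 0, 0.08, 0], [0.01, -0.38, 0, 0.08, 0], [0.01, -0.38, 0, 0.08, 0], [0.01, -0.38, 0, 0.08, 0], [0.01, -0.38, 0, 0.08, 0], [0, 0, 0, 0, 0]]

```text
clock: 6.6
position: [456.0, -34.4, 57.2]
ee_rot: [0.985, -0.171, 0.009, 0.002]
contact_force: [2.4, -2.8, -4.0]
gripper_width: 24.2
```

```bash
cat >> h.py <<'E'
AX=np.array([501.13,-50.71]); BY=0.070
def sw():
    s,T,y=state(); r=T[:2,3]-AX; print("r",np.hypot(*r).round(1),"head(pos)",((np.arctan2(r[1],r[0])-np.pi-BY+np.pi)%(2*np.pi)-np.pi).round(3),"yaw-BY",round(y-BY,3),"z",T[2,3].round(1),"tilt",T[:3,2].round(3),"F",s["contact_force"].round(1),"M",s["wrist_torque"].round(2),"w",round(s["gripper_width"],1),s["clock"])
E
python3 -c "
from h import *
sw()"
```

```text
r 48.0 head(pos) -0.418 yaw-BY -0.413 z 57.2 tilt [ 0.018 -0.008 -1.   ] F [ 2.4 -2.8 -4. ] M [-0.92 -0.61 -0.16] w 24.2 6.6
```

Call:
send_rows:
  steps:
    - [[0.01, -0.38, 0, 0.08, 0], [0.01, -0.38, 0, 0.08, 0], [0.01, -0.38, 0, 0.08, 0], [0.01, -0.38, 0, 0.08, 0], [0.01, -0.38, 0, 0.08, 0], [0.01, -0.38, 0, 0.08, 0], [0, 0, 0, 0, 0], [0, 0, 0, 0, 0]]

```text
clock: 7.27
position: [468.7, -15.6, 56.4]
ee_rot: [0.917, -0.398, 0.009, 0.002]
contact_force: [2.9, -1.9, -4.4]
gripper_width: 24.1
```

```bash
python3 -c "
from h import *
sw()"
```

```text
r 47.8 head(pos) -0.896 yaw-BY -0.888 z 56.4 tilt [ 0.015 -0.012 -1.   ] F [ 2.9 -1.9 -4.4] M [-0.68 -0.46  0.06] w 24.1 7.2667
```

Call:
send_rows:
  steps:
    - [[0.01, -0.36, 0, 0.075, 0], [0.01, -0.35, 0, 0.075, 0], [0, 0, 0, 0, 0], [0, 0, 0, 0, 0]]

```text
clock: 7.6
position: [474.0, -11.4, 56.1]
ee_rot: [0.887, -0.462, 0.009, 0.002]
contact_force: [2.4, 0.3, -4.2]
gripper_width: 23.9
```

```bash
python3 -c "
from h import *
sw()
im,d,C=snap('wrist','w4'); it,dt,Ct=snap('top','t4')
vv,uu=np.mgrid[0:480,0:640]; uv=np.c_[uu.ravel(),vv.ravel()]
for n,D,c in (('wrist',d,C),('top',dt,Ct)):
    W=withdepth(c,uv,D); r=W[:,:2]-AX; R_=np.hypot(*r.T)
    m=(D.ravel()>0)&(abs(W[:,2]-124)<4)&(R_>85)&(R_<125); 
    if m.sum()>10:
        g=W[m].mean(0); print(n,'grip',m.sum(),g.round(1),'r',np.hypot(*(g[:2]-AX)).round(1),'head',(np.arctan2(*(g[:2]-AX)[::-1])-BY).round(3))
b=cv2.resize(it[150:300,290:480],(570,450),interpolation=cv2.INTER_CUBIC); cv2.imwrite('pics/t4c.png',b)
"
```

```text
r 47.8 head(pos) -1.037 yaw-BY -1.029 z 56.1 tilt [ 0.015 -0.012 -1.   ] F [ 2.4  0.3 -4.2] M [-0.29 -0.39  0.03] w 23.9 7.6
top grip 153 [ 562.9 -133.6  124.2] r 103.3 head -1.0
```

By the top camera's before/after comparison the head has turned about -1.046 rad, and by pose -1.037. I add a small nudge and lower the plunger.

Call:
send_rows:
  steps:
    - [[0, -0.04, 0.3, 0.01, 0], [0, 0, 0.4, 0, 0], [0, 0, 0.3, 0, 0], [0, 0, 0.2, 0, 0], [0, 0, 0, 0, 0]]

```text
clock: 8.12
position: [474.3, -11.2, 43.3]
ee_rot: [0.885, -0.465, 0.009, 0.002]
contact_force: [2.3, 0.6, -2.7]
gripper_width: 23.8
```

```bash
python3 -c "
from h import *
sw()
im,d,C=snap('wrist','w5')
vv,uu=np.mgrid[0:480,0:640]; W=withdepth(C,np.c_[uu.ravel(),vv.ravel()],d)
k=AX-50*np.array([np.cos(BY-1.047),np.sin(BY-1.047)]); print('knob exp',k)
m=(np.hypot(W[:,0]-k[0],W[:,1]-k[1])<10)&(W[:,2]>95)&(W[:,2]<130); print(np.percentile(W[m,2],[10,25,50,75]),m.sum())
"
```

```text
r 47.7 head(pos) -1.045 yaw-BY -1.037 z 43.3 tilt [ 0.015 -0.012 -1.   ] F [ 2.3  0.6 -2.7] M [-0.03 -0.12  0.08] w 23.8 8.1167
knob exp [473.15442357  -9.26887159]
[109.29462463 109.61328984 109.96183553 110.32843483] 1796
```

The knob top is back at 110 and seated. Releasing and rising.

Call:
send_rows:
  steps:
    - [[0, 0, 0.05, 0, 0.3], [0, 0, 0, 0, 0.6], [0, 0, 0, 0, 1], [0, 0, 0, 0, 1], [0, 0, -1, 0, 1], [0, 0, -2.5, 0, 1], [0, 0, -3.0, 0, 1], [0, 0, -1.5, 0, 1], [0, 0, 0, 0, 1]]

```text
clock: 8.92
position: [470.6, -11.5, 126.5]
ee_rot: [0.885, -0.466, 0.008, 0.003]
contact_force: [-0.3, -0.4, -0.0]
gripper_width: 85.6
```

```bash
python3 -c "
from h import *
sw()
im,d,C=snap('wrist','w6')
vv,uu=np.mgrid[0:480,0:640]; W=withdepth(C,np.c_[uu.ravel(),vv.ravel()],d)
k=AX-50*np.array([np.cos(BY-1.047),np.sin(BY-1.047)])
m=(np.hypot(W[:,0]-k[0],W[:,1]-k[1])<20)&(W[:,2]>102)&(W[:,2]<130); print('knob',np.percentile(W[m],[5,50,95],axis=0).round(1),W[m].mean(0).round(1),m.sum())
r=W[:,:2]-AX; R_=np.hypot(*r.T); m=(abs(W[:,2]-124)<4)&(R_>85)&(R_<125)
if m.any(): print('grip',W[m].mean(0),m.sum())
u=np.array([np.cos(BY-1.047),np.sin(BY-1.047)]); print('grip exp',AX+105*u,AX+185*u)
plan([*(AX+85*u),130],BY-1.047,5)
"
```

```text
r 49.8 head(pos) -0.979 yaw-BY -1.04 z 126.5 tilt [ 0.011 -0.012 -1.   ] F [-0.3 -0.4 -0. ] M [-0.   -0.01 -0.  ] w 85.6 8.9167
knob [[463.9 -20.7 105.2]
 [474.3 -11.2 109.7]
 [484.2  -0.7 110.9]] [474.2 -11.  109.1] 1311
grip exp [ 559.8787105  -137.73636965] [ 604.63963278 -204.0421751 ]
clock 8.9667 pos [469.9 -11.6 125.3] yaw -0.97 tiltz [ 0.01  -0.012 -1.   ] F [ 0.2 -0.   0.2] w 85.6 j [ 0.33  0.18 -0.47  0.02 -0.91  0.26]
dworld [  78.8 -109.6    4.7] dyaw -0.007
[2.7, -0.06, -0.05] 0.001
[2.7, -0.06, -0.05] 0.001
[2.7, -0.07, -0.05] 0.001
[2.7, -0.07, -0.05] 0.001
[2.7, -0.08, -0.05] 0.001
```

Call:
send_rows:
  steps:
    - [[2.7, -0.05, -0.1, 0, 1], [2.7, -0.05, -0.1, 0, 1], [2.7, -0.05, -0.1, 0, 1], [2.7, -0.05, -0.1, 0, 1], [2.7, -0.05, 0, 0, 1], [0, 0, 0, 0, 1], [0, 0, 0, 0, 1]]

```text
clock: 9.55
position: [545.6, -125.6, 122.7]
ee_rot: [0.885, -0.466, 0.001, 0.005]
contact_force: [-0.1, -0.6, 0.0]
gripper_width: 85.1
```

```bash
python3 -c "
from h import *
sw()
im,d,C=snap('wrist','w7')
vv,uu=np.mgrid[0:480,0:640]; W=withdepth(C,np.c_[uu.ravel(),vv.ravel()],d)
u=np.array([np.cos(BY-1.047),np.sin(BY-1.047)]); n=np.array([-u[1],u[0]])
r=W[:,:2]-AX; a=r@u; b=r@n; z=W[:,2]
m=(abs(z-124)<3)&(a>80)&(a<130)&(abs(b)<30); print('grip top a,b',np.percentile(a[m],[2,50,98]).round(1),np.percentile(b[m],[2,50,98]).round(1),'z',np.median(z[m]).round(1),m.sum())
m=(z>90)&(z<122)&(a>90)&(a<122)&(b>5)&(b<35); print('button side b',np.percentile(b[m],[5,50,95,99]).round(1) if m.any() else 0,m.sum())
plan([*(AX+105*u),43],BY-1.047,3)
"
```

```text
r 87.1 head(pos) 2.036 yaw-BY -1.039 z 122.7 tilt [-0.003 -0.01  -1.   ] F [-0.1 -0.6  0. ] M [ 0.04  0.03 -0.  ] w 85.1 9.55
grip top a,b [ 93.7 106.2 117.7] [-10.8   1.6  17.7] z 124.7 2151
button side b [ 6.9 15.4 19.7 20.3] 811
clock 9.6 pos [ 545.4 -125.4  122.5] yaw -0.969 tiltz [-0.003 -0.01  -1.   ] F [0.5 0.1 0.2] w 85.3 j [ 0.07  0.34 -0.26  0.01 -0.98  0.53]
dworld [ 14.5 -12.3 -79.5] dyaw -0.008
[0.6, -0.19, 2.65] 0.003
[0.6, -0.19, 2.65] 0.003
[0.59, -0.19, 2.65] 0.003
```

View pics/w7.png

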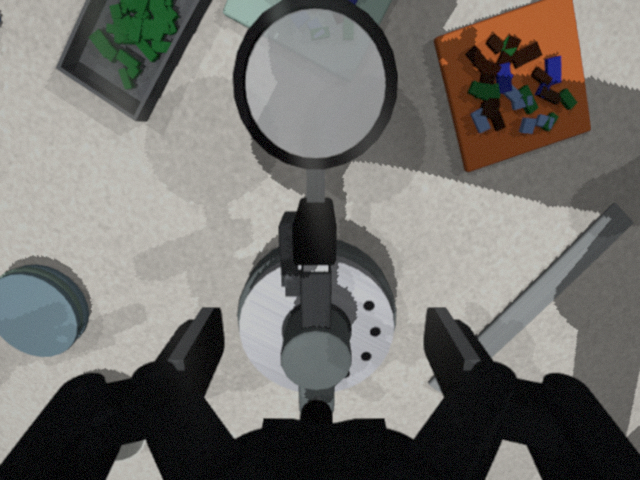

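The wrist view shows the grip block at (315,230) with its button on the left at (290,240). The lens at (315,85) points at the pale panel behind it. Block centre is about 105 mm out and its top measures 124.7 mm. I descend around it.

Call:
send_rows:
  steps:
    - [[0.9, -0.2, 1.0, 0, 1], [0.9, -0.15, 1.5, 0, 1], [0, 0, 1.5, 0, 1], [0, 0, 0, 0, 1], [0, 0, 0, 0, 1]]

```text
clock: 10.02
position: [554.7, -135.8, 78.9]
ee_rot: [0.886, -0.464, -0.002, 0.006]
contact_force: [-0.1, 0.2, 0.3]
gripper_width: 85.3
```

```bash
cat >> h.py <<'E'
HU=np.array([np.cos(BY-1.047),np.sin(BY-1.047)]); HN=np.array([-HU[1],HU[0]])
def ab():
    s,T,y=state(); r=T[:2,3]-AX; print("a",(r@HU).round(1),"b",(r@HN).round(1),"z",T[2,3].round(1),"yawerr",round(y-BY+1.047,3),"tilt",T[:3,2].round(3),"F",s["contact_force"].round(1),"F a,b",(s["contact_force"][:2]@HU).round(1),(s["contact_force"][:2]@HN).round(1),"w",round(s["gripper_width"],1),s["clock"])
E
python3 -c "
from h import *
ab(); plan([*(AX+105*HU+1.5*HN),44],BY-1.047,1)"
```

```text
a 100.5 b -3.2 z 78.9 yawerr 0.012 tilt [-0.009 -0.01  -1.   ] F [-0.1  0.2  0.3] F a,b -0.2 0.0 w 85.3 10.0167
clock 10.0167 pos [ 554.7 -135.8   78.9] yaw -0.965 tiltz [-0.009 -0.01  -1.   ] F [-0.1  0.2  0.3] w 85.3 j [ 0.05  0.4  -0.28  0.01 -0.9   0.55]
dworld [  6.4  -1.1 -34.9] dyaw -0.012
[0.45, -0.51, 3.49] 0.012
```

Call:
send_rows:
  steps:
    - [[0.4, -0.4, 1.2, 0.01, 1], [0, -0.1, 1.2, 0, 1], [0, 0, 1.0, 0, 1], [0, 0, 0, 0, 1], [0, 0, 0, 0, 1]]

```text
clock: 10.43
position: [562.3, -134.4, 44.5]
ee_rot: [0.884, -0.468, 0.0, 0.005]
contact_force: [0.0, 0.9, 0.3]
gripper_width: 85.6
```

```bash
python3 -c "
from h import *
ab(); plan([*(AX+105*HU+1.5*HN),44],BY-1.047,1)"
```

```text
a 103.6 b 3.8 z 44.5 yawerr 0.004 tilt [-0.005 -0.01  -1.   ] F [0.  0.9 0.3] F a,b -0.8 0.5 w 85.6 10.4333
clock 10.4333 pos [ 562.3 -134.4   44.5] yaw -0.973 tiltz [-0.005 -0.01  -1.   ] F [0.  0.9 0.3] w 85.6 j [ 0.05  0.45 -0.3   0.01 -0.82  0.54]
dworld [-1.1 -2.5 -0.5] dyaw -0.004
[0.14, 0.23, 0.05] 0.004
```

Call:
send_rows:
  steps:
    - [[0.15, 0.2, 0.05, 0, 0.6], [0, 0, 0, 0, 0.4], [0, 0, 0, 0, 0.2], [0, 0, 0, 0, 0], [0, 0, 0, 0, 0], [0, 0, 0, 0, 0], [0, 0, 0, 0, 0], [0, 0, 0, 0, 0]]

```text
clock: 11.1
position: [561.7, -137.8, 46.5]
ee_rot: [0.884, -0.467, 0.002, 0.005]
contact_force: [-1.0, -0.5, -0.1]
gripper_width: 23.4
```

```bash
python3 -c "
from h import *
ab()"
```

```text
a 106.0 b 1.5 z 46.5 yawerr 0.004 tilt [-0.001 -0.01  -1.   ] F [-1.  -0.5 -0.1] F a,b -0.1 -1.1 w 23.4 11.1
```

The grip is pinched (23.4 mm, the same as the 26 mm knob read), so the button is fully in. Pulling straight out.

Call:
send_rows:
  steps:
    - [[0.5, 0, 0, 0, 0], [0.8, 0, 0, 0, 0], [0.8, 0, 0, 0, 0], [0.8, 0, 0, 0, 0], [0, 0, 0, 0, 0]]

```text
clock: 11.52
position: [578.8, -162.3, 46.3]
ee_rot: [0.884, -0.468, 0.001, 0.004]
contact_force: [-2.7, 0.9, 2.1]
gripper_width: 23.5
```

```bash
python3 -c "
from h import *
ab()"
```

```text
a 136.0 b 2.0 z 46.3 yawerr 0.004 tilt [-0.002 -0.007 -1.   ] F [-2.7  0.9  2.1] F a,b -2.3 -1.7 w 23.5 11.5167
```

Call:
send_rows:
  steps:
    - [[0.7, 0.05, 0, 0, 0], [0.7, 0, 0, 0, 0], [0.7, 0, 0, 0, 0], [0.7, 0, 0, 0, 0], [0, 0, 0, 0, 0]]

```text
clock: 11.93
position: [594.3, -185.4, 45.9]
ee_rot: [0.883, -0.469, -0.002, 0.003]
contact_force: [-4.0, 5.2, 2.1]
gripper_width: 23.5
```

```bash
python3 -c "
from h import *
ab()"
```

```text
a 163.8 b 1.9 z 45.9 yawerr 0.001 tilt [-0.006 -0.003 -1.   ] F [-4.   5.2  2.1] F a,b -6.5 -0.4 w 23.5 11.9333
```

Call:
send_rows:
  steps:
    - [[0.7, 0, 0, 0, 0], [0.7, 0, 0, 0, 0], [0.5, 0, 0, 0, 0], [0.3, 0, 0, 0, 0], [0.15, 0, 0, 0, 0]]

```text
clock: 12.35
position: [606.0, -202.4, 45.7]
ee_rot: [0.883, -0.469, -0.005, 0.001]
contact_force: [-5.0, 5.3, 2.5]
gripper_width: 23.7
```

```bash
python3 -c "
from h import *
ab()"
```

```text
a 184.4 b 2.0 z 45.7 yawerr 0.001 tilt [-0.01   0.002 -1.   ] F [-5.   5.3  2.5] F a,b -7.2 -1.2 w 23.7 12.35
```

Call:
send_rows:
  steps:
    - [[0.2, 0, 0, 0, 0], [0.2, 0, 0, 0, 0], [0.2, 0, 0, 0, 0]]

```text
clock: 12.6
position: [606.4, -203.9, 45.3]
ee_rot: [0.883, -0.469, -0.009, 0.0]
contact_force: [-7.3, 9.4, 6.3]
gripper_width: 23.5
```

```bash
python3 -c "
from h import *
ab()"
```

```text
a 185.9 b 1.5 z 45.3 yawerr 0.001 tilt [-0.016  0.008 -1.   ] F [-7.3  9.4  6.3] F a,b -11.9 -0.8 w 23.5 12.6
```

Force along the arm jumped from 7 to 12 N at 79.9 mm of pull, so it is on the second stop. One firm holding row, then a check.

Call:
send_rows:
  steps:
    - [[0.3, 0, 0, 0, 0], [0.3, 0, 0, 0, 0]]

```text
clock: 12.77
position: [605.8, -203.8, 45.0]
ee_rot: [0.883, -0.469, -0.014, -0.001]
contact_force: [-9.2, 12.7, 6.2]
gripper_width: 23.7
```

```bash
python3 -c "
from h import *
ab()
im,d,C=snap('wrist','w9'); it,dt,Ct=snap('top','t9'); isc,ds,Cs=snap('scene','s9')
ab()
vv,uu=np.mgrid[0:480,0:640]; W=withdepth(Ct,np.c_[uu.ravel(),vv.ravel()],dt); r=W[:,:2]-AX;a=r@HU;b=r@HN
m=(abs(W[:,2]-74)<5)&(a>200)&(a<330)&(abs(b)<60); print('lens a,b',np.percentile(a[m],[2,98]).round(1),np.percentile(b[m],[2,98]).round(1),m.sum())
Ww=withdepth(C,np.c_[uu.ravel(),vv.ravel()],d); m=(np.hypot(Ww[:,0]-474,Ww[:,1]+11)<20)&(Ww[:,2]>100)&(Ww[:,2]<135); print('knob z',np.percentile(Ww[m,2],[50,95]) if m.any() else None)
W=withdepth(Cs,np.c_[uu.ravel(),vv.ravel()],ds); m=(np.hypot(W[:,0]-474,W[:,1]+10)<25)&(W[:,2]>100)&(W[:,2]<135); print('knob z scene',np.percentile(W[m,2],[50,95]) if m.any() else None)
cv2.imwrite('pics/m9.png',cv2.convertScaleAbs(np.hstack([cv2.resize(im,(400,300)),cv2.resize(it[120:300,210:450],(400,300),interpolation=cv2.INTER_CUBIC)]),alpha=1.5))
"
```

```text
a 185.4 b 1.0 z 45.0 yawerr -0.0 tilt [-0.024  0.015 -1.   ] F [-9.2 12.7  6.2] F a,b -15.7 -0.5 w 23.7 12.7667
a 185.4 b 0.8 z 45.2 yawerr 0.0 tilt [-0.025  0.015 -1.   ] F [-9.4 11.4  6.5] F a,b -14.7 -1.4 w 23.9 12.9167
lens a,b [247.8 292.2] [-46.8 -38.5] 50
knob z None
knob z scene [108.41832938 113.86980002]
```

View pics/m9.png

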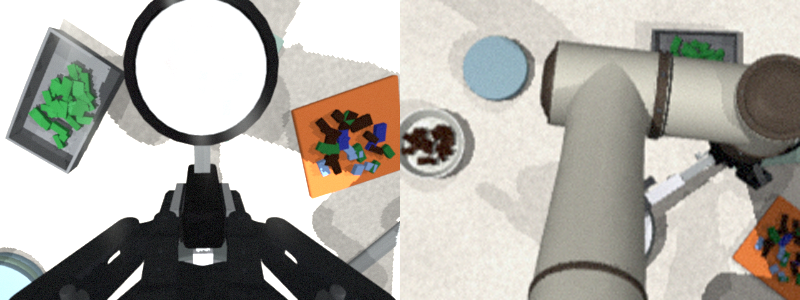

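The wrist view shows the grip pinched at (205,205 of 400×300) and the lens covering the panel, with the tray and the orange panel unmoved. The hold is steady: 15 N against the stop, and the knob still at home height. Handing in.

```bash
python3 -c "
from h import *
ab(); print(job.job_done()); ab()"
```

```text
a 185.4 b 0.8 z 45.2 yawerr 0.0 tilt [-0.025  0.015 -1.   ] F [-9.4 11.4  6.5] F a,b -14.7 -1.4 w 23.9 12.9167
the job is handed in; nothing more can be done
None
the job is handed in; nothing more can be done
```

The magnifier is pinned at the -60° station, over the pale-green square panel, and the arm is pulled fully out with the lens over it. I handed the job in at 12.9 s, still gripping the block and holding it against the second stop.

**What I did:** I lifted the plunger about 14.5 mm, swung the head -1.045 rad and lowered the plunger into the hole. I then released the knob, pinched the grip block and pulled about 80 mm past both stops.

**Last checks:**
- **Plunger:** after release the wrist camera read the knob top at 109.7 mm, against 110 mm when home. At the end the scene camera read about 108 mm (median), with some points near 114 mm.
- **Button:** the grip read 23.4–23.9 mm, the same as on the 26 mm knob, so the button is fully pressed.
- **Pull:** force along the arm rose from 7 N to about 15 N at the end of the travel, so it is on the second stop.
- **Lens and surroundings:** the last wrist view shows the panel hidden under the lens. The things in view (tray, orange look-alike, dish, coasters) look undisturbed. The glue, jar, brush and straightedge were not checked at the end.

**Failed or disagreed:**
- **First knob grasp:** it closed on nothing. The fingertips end about 42 mm short of the reported TCP, as both cameras showed, so I worked with that offset.
- **Final lens measurement:** the top-camera figure was unusable because the robot hid the lens.
- **Tool tilt:** the tool tilted about 0.03 rad under the last pull.

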